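# Count along the divider rack and push the battery pack into the third gap

### The arm

A 7-joint arm with a two-finger parallel gripper is mounted at the origin on the work surface. World frame = base frame: x ahead of the robot, y to its left, z up, the work surface at z = 0. Lengths are in mm, angles in rad, forces in N, time in s.
With the tool pointing down it reaches from about 425 to 1025 mm from the base axis. Payload 9.4 kg.
Tool frame: the origin (TCP) lies between the finger pads; the fingertips stand 14 mm ahead of it and the grasp point (between the pads) lies 5 mm behind it (tcp_to_tips is the distance from the TCP to the fingertips, in mm); z points along the fingers, y is the direction in which the jaws open and shut (so a half turn about z gives the same grasp; the last joint's range is limited). The gripper opens to 93 mm and grips with 3 to 60 N. Pads are 15 mm wide; open, the fingers measure 128 mm over their backs; the gripper's body (75 mm by 188 mm) begins 65 mm behind the grasp point.
Start: joints at [-1.197, 0.599, -0.003, 1.599, 0.002, 0.943, -0.08], TCP at [315.876, 652.569, 232.618] pointing down, gripper open.
Joint ranges: [-2.57, 2.57], [-0.35, 1.97], [-1.29, 1.29], [0.11, 2.56], [-1.05, 4.19], [0.11, 1.86], [-2.63, 2.63]. Speed limits (rad/s): [2.22, 2.22, 3.01, 3.01, 3.14, 3.14, 3.14].

### API

Orientations are given as a unit quaternion [w, x, y, z].
In Python, from plant import get_state, read_camera, camera_model, sign_off, tcp_to_tips gives the robot as it stands.
- The arm moves only by the tool move_arm, never from a script. Its argument "motion" is a list of rows, each a list of 4 numbers: the shift along the tool's x, y, z in units of 30 mm (1.0 is 30 mm), then the turn about the tool's z in units of 6 degrees (1.0 is 6 degrees). A call has 1 to 12 rows; each row shifts and turns the commanded pose from where the row before left it, along the tool's axes as they then stand; what a row does not reach is not made up. A row lasts 1/12 s, in which the tool goes at most 41.7 mm and 7.16 degrees, less where a joint would pass 70% of its speed; a pose out of reach is approached as far as the arm can. A call is refused whole if a number of a shift passes 1 or a number of a turn 1, either way. A call with a gripper value outside its range is refused whole. "jaw" is the finger opening in mm, from 0 to 93, set as the call begins (left out, the last holds). The fingers move at their own pace and stop on an object; the grip force is fixed at half the most. Time passes only in rows, so rows that do not move let the fingers close. It gives the time, the measured TCP pose, the force and the opening at its end, in the units of the state.
- get_state(): the state, without advancing time (a new reading comes with each control period).
- read_camera(name): name is "side" or "top" or "wrist"; returns the picture (384x512x3 uint8, blue, green, red); there is no depth.
- camera_model(name): a dict with "camera_matrix" (3x3 intrinsics, pixels), "distortion" ([k1, k2, p1, p2, k3] as OpenCV has them; the pictures are not rectified), "view" (4x4, takes a point from world to camera coordinates). Camera axes: x right, y down, z forward; pixel columns grow to the right and rows downward; lengths in mm; the calibration is good to about 2 mm. A picture is of the moment at which its call begins: read the wrist's pose just before it. camera_model takes no time and is no camera call; for the wrist camera it gives the pose at the moment of the call.
- sign_off(): hands the job in, once; it reports no verdict.
The state is a dict: "t": time; "joint_pos": joint angles; "qvel": joint speeds; "effort": joint torques, N m; "ee_pos": TCP position; "orientation": TCP orientation; "wrist_force": force on the tool from outside, world axes, zero at the start; "torque": the same for the moment, N m; "grip_width": opening from 0.0 (shut) to 1.0 (fully open).
Only numpy, scipy, OpenCV 4.12 (cv2) and the standard library are available. Lean on these libraries where they do the work, as an engineer would, in place of code of your own. Each camera call takes 0.05 s, during which the arm holds its last target. There are 200 camera calls.

### The job

Put the loose battery pack away in the third gap of the divider rack, counting every gap, full or empty, from the end where the charger stands. First run a fingertip lightly along the tops of the divider plates to count, from the end plate beside the charger over the next two plates to the third gap; then, with the fingers only pushing, never gripping or lifting the pack, slide it along the bench and push it into that gap until it sits squarely home against the back stop. Leave the divider plates and everything else where they are.

Things in the scene. Friction and masses are not known exactly. Their poses are not given: they have to be found in the camera images.
- rack: Divider rack bolted to the bench: slotted steel angle, 440 mm wide, with 7 upright plates making 6 gaps, open in front and on top; the bench is their floor, no step. Origin: on the bench, middle of the line of the plates' front edges; x into the gaps, y along the row, z up. Plates at y = 210, 140, 70, 0, -70, -140, -210 mm, inner ones up to 4 mm off: gaps 56 to 72 mm clear. Three gaps hold something.
- back_stop (a point): Top middle of the rack's back stop, the slotted steel angle behind the gaps: its flat face towards the gaps is 94 mm behind the plates' front edges and 46 mm high (so a pack that is home has its near end 6 mm inside the front edges, its origin 50 mm behind them). Axes as the rack's.
- plate1: Divider plate 1 of 7 counted from the robot's left (+y) (an end plate). Grey-green sheet steel, upright, 4 mm thick with a round 6 mm hem on front and top edges. Origin: on the bench, mid thickness, under the front edge; x back along the plate, y across, z up. 94 mm deep; top edge 58 mm up, level from 11 to 91 mm behind the front. Fixed.
- plate2: Divider plate 2 of 7 counted from the robot's left (+y). Grey-green sheet steel, upright, 4 mm thick with a round 6 mm hem on front and top edges. Origin: on the bench, mid thickness, under the front edge; x back along the plate, y across, z up. 94 mm deep; top edge 58 mm up, level from 11 to 91 mm behind the front. Held tight: only a 60 N sideways shove shifts it.
- plate3: Divider plate 3 of 7 counted from the robot's left (+y). Grey-green sheet steel, upright, 4 mm thick with a round 6 mm hem on front and top edges. Origin: on the bench, mid thickness, under the front edge; x back along the plate, y across, z up. 94 mm deep; top edge 58 mm up, level from 11 to 91 mm behind the front. Held tight: only a 60 N sideways shove shifts it.
- plate4: Divider plate 4 of 7 counted from the robot's left (+y). Grey-green sheet steel, upright, 4 mm thick with a round 6 mm hem on front and top edges. Origin: on the bench, mid thickness, under the front edge; x back along the plate, y across, z up. 94 mm deep; top edge 58 mm up, level from 11 to 91 mm behind the front. Held tight: only a 60 N sideways shove shifts it.
- plate5: Divider plate 5 of 7 counted from the robot's left (+y). Grey-green sheet steel, upright, 4 mm thick with a round 6 mm hem on front and top edges. Origin: on the bench, mid thickness, under the front edge; x back along the plate, y across, z up. 94 mm deep; top edge 58 mm up, level from 11 to 91 mm behind the front. Held tight: only a 60 N sideways shove shifts it.
- plate6: Divider plate 6 of 7 counted from the robot's left (+y). Grey-green sheet steel, upright, 4 mm thick with a round 6 mm hem on front and top edges. Origin: on the bench, mid thickness, under the front edge; x back along the plate, y across, z up. 94 mm deep; top edge 58 mm up, level from 11 to 91 mm behind the front. Held tight: only a 60 N sideways shove shifts it.
- plate7: Divider plate 7 of 7 counted from the robot's left (+y) (an end plate). Grey-green sheet steel, upright, 4 mm thick with a round 6 mm hem on front and top edges. Origin: on the bench, mid thickness, under the front edge; x back along the plate, y across, z up. 94 mm deep; top edge 58 mm up, level from 11 to 91 mm behind the front. Fixed.
- pack: The pack to put away: black and grey plastic battery pack of a cordless tool, loose on the open bench in front of the rack, 48 mm wide (y), 88 mm long (x), 42 mm high (z), origin at the centre of its underside; its x axis points roughly to the rack. The lower 28 mm is a plain block with upright faces, full 48 x 88 mm; above it a narrower block with contact rails. 0.17 to 0.34 kg; slides with a push of 1 to 4 N.
- charger: Battery charger, fixed to the bench beside one end of the rack (either end): black plastic block 130 mm deep (x), 90 mm wide (y), 40 mm high with two grey guide rails up to 56 mm and a grey cross block up to 62 mm on its top. Origin at the centre of its underside. Counting starts at this end.
- bin: Open grey plastic bin of screws, fixed to the bench beside the other end of the rack: 130 mm (x) by 94 mm (y) by 60 mm high. Origin at the centre of its underside.
- packA: A battery pack like the one to be put away, already home in a gap (the first, fifth or sixth gap from +y), its near end 5 mm behind the front edges: 48 mm wide (y), 88 mm long (x), 42 mm high (z), origin at the centre of its underside. Loose; leave it.
- packB: Another such battery pack, home in another of those gaps: 48 mm wide (y), 88 mm long (x), 42 mm high (z), origin at the centre of its underside. Loose; leave it.
- carton: Small cardboard carton, home in another of those gaps: 46 mm wide (y), 84 mm long (x), 40 mm high, origin at the centre of its underside. Loose; leave it.
- drill: Cordless drill standing upright on its battery at one side of the bench: 180 mm high, body 170 mm long along its x, foot 88 x 60 mm. Origin at the centre of the foot's underside. Loose; leave it.
- can: Spray can, 65 mm diameter, 190 mm high, upright at one side of the bench. Origin at the centre of its underside. Loose; leave it.
- tape: Roll of brown packing tape lying flat, 100 mm outer and 76 mm inner diameter, 25 mm high. Origin at the centre of its underside. Loose; leave it.
- driver: Screwdriver, 190 mm long, lying on the bench along its x axis, origin on the bench under its middle. Loose; leave it.
There are look-alikes about, which are no part of the job. Leave any orange or turquoise look-alike of the pack alone. Leave any red look-alike of the charger alone.

How it is judged (in metres and radians):
On the way, in this order (a step that is already met when the one before it is completed fails the run):
1. a fingertip touches the end plate beside the charger (((y of charger in the frame of rack above 0 m and contact force between the fingers and plate1 above 0.15 N) or (y of charger in the frame of rack below 0 m and contact force between the fingers and plate7 above 0.15 N))), for 0.04 s.
2. then the next plate (end of the first gap) (((y of charger in the frame of rack above 0 m and contact force between the fingers and plate2 above 0.15 N) or (y of charger in the frame of rack below 0 m and contact force between the fingers and plate6 above 0.15 N))), for 0.04 s.
3. then the next (end of the second gap) (((y of charger in the frame of rack above 0 m and contact force between the fingers and plate3 above 0.15 N) or (y of charger in the frame of rack below 0 m and contact force between the fingers and plate5 above 0.15 N))), for 0.04 s.
4. then the pack is home in the third gap (((y of charger in the frame of rack above 0 m and y of pack in the frame of plate3 below -0.015 m and y of pack in the frame of plate4 above 0.015 m) or (y of charger in the frame of rack below 0 m and y of pack in the frame of plate5 above 0.015 m and y of pack in the frame of plate4 below -0.015 m)) and x of pack in the frame of rack between 0.044 and 0.056 m and angle between the x axis of pack and the x axis of rack, either way round below 0.15 rad and height (world z) of pack below 0.004 m and angle between pack's own z axis and vertical below 0.05 rad), for 0.2 s.
At the end, for the whole second after the job is handed in: The pack lies flat in the third gap from the charger's end, far end within 6 mm of the back stop, within 0.15 rad of square, at rest; divider plates are within 4 mm and every other item within 15 mm of where they were (all of step 4 and linear speed of pack below 0.01 m/s); the robot touches nothing.
It fails at once if the pack is lifted off the bench or tipped over (height (world z) of pack above 0.012 m or angle between pack's own z axis and vertical above 0.35 rad).
It fails at once if the pack is pinched or rammed (over 35 N) (contact force between the fingers and pack above 35 N).
It fails at once if the rack is pressed hard (over 35 N) (contact force between the fingers and rack above 35 N).
It fails at once if a divider plate is shifted more than 4 mm (distance of any of plate2, plate3, plate4, plate5, plate6 from where it was at the start of the episode above 0.004 m).
It fails at once if another item is moved more than 15 mm (distance of any of packA, packB, carton, drill, can, tape, driver from where it was at the start of the episode above 0.015 m).
It also fails if it takes over 72 s, if anything falls off the work surface, if the arm or the gripper's body presses on something with over 40 N, if the wrist force passes 120 N, or if a joint passes its speed limit or range.

## Working session

There is one attempt and no reset: what is moved stays moved. The work goes in short steps, Python scripts to look and compute and a tool call to move; the robot and the scene stay as the last step left them, time stands still between calls to the robot, and variables do not carry over. Pictures are saved under pics/ and viewed, about 8 in all and at most 12, crops included, and the job is handed in when it is done.

Besides the shell and the picture viewer there is one more tool, called after ">>>" by a JSON object that holds its "method" and its "body", one argument or row to a line. move_arm: Moves the arm, as the interface text tells. Its arguments: {"type":"object","properties":{"motion":{"type":"array"},"jaw":{"type":"number"}},"required":["motion"]}

```bash
mkdir -p pics
cat > h.py <<'E'
import numpy as np, cv2
from plant import *
def ray(name,px,z,m=None):
    m=m or camera_model(name);K=np.array(m["camera_matrix"]);V=np.array(m["view"])
    u=cv2.undistortPoints(np.array(px,float).reshape(-1,1,2),K,np.array(m["distortion"],float)).reshape(-1,2)
    d=np.c_[u,np.ones(len(u))]@V[:3,:3];c=-V[:3,:3].T@V[:3,3]
    return c+d*((z-c[2])/d[:,2])[:,None]
def proj(name,P):
    m=camera_model(name);V=np.array(m["view"])
    return cv2.projectPoints(np.array(P,float).reshape(-1,1,3),cv2.Rodrigues(V[:3,:3])[0],V[:3,3],np.array(m["camera_matrix"]),np.array(m["distortion"],float))[0].reshape(-1,2)
E
python3 - <<'E'
from h import *
for n in("top","side"):
    i=read_camera(n);cv2.imwrite(f"pics/{n}0.png",i);cv2.imwrite(f"pics/{n}0x.png",cv2.resize(i,(800,600),interpolation=cv2.INTER_CUBIC))
    V=np.array(camera_model(n)["view"]);print(n,-V[:3,:3].T@V[:3,3])
s=get_state();print(s)
E
```

```text
top [ 381.15182416  -11.61108827 1215.28573873]
side [ 117.01545149 -709.53579549  770.38573592]
{'t': 0.1, 'joint_pos': array([-1.19672992,  0.60004434, -0.00248942,  1.60004929,  0.00179137,
        0.94291743, -0.0798078 ]), 'qvel': array([ 7.39867547e-04, -1.65835932e-03,  7.24658400e-05,  2.04797746e-03,
        1.62348018e-03, -1.61013501e-03,  8.68862148e-04]), 'effort': array([ 4.82845382e-03, -7.66552877e+01,  1.50254264e+00, -2.52934420e+01,
       -5.22614911e-02,  1.36218857e-02,  9.22335471e-05]), 'ee_pos': array([315.70581719, 652.18201901, 231.84787195]), 'orientation': array([-8.16948677e-05,  2.23479312e-01,  9.74708416e-01, -7.03715096e-04]), 'wrist_force': array([ 0.1417858 ,  0.8387015 , -0.30210265]), 'torque': array([ 0.00896394,  0.01747677, -0.00920994]), 'grip_width': 1.003160115426563}
```

View pics/top0x.png

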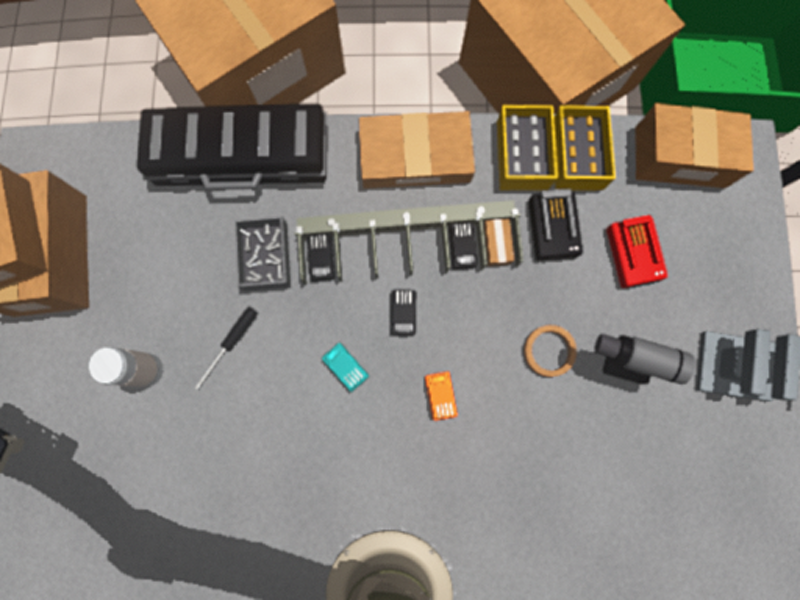

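View pics/side0x.png

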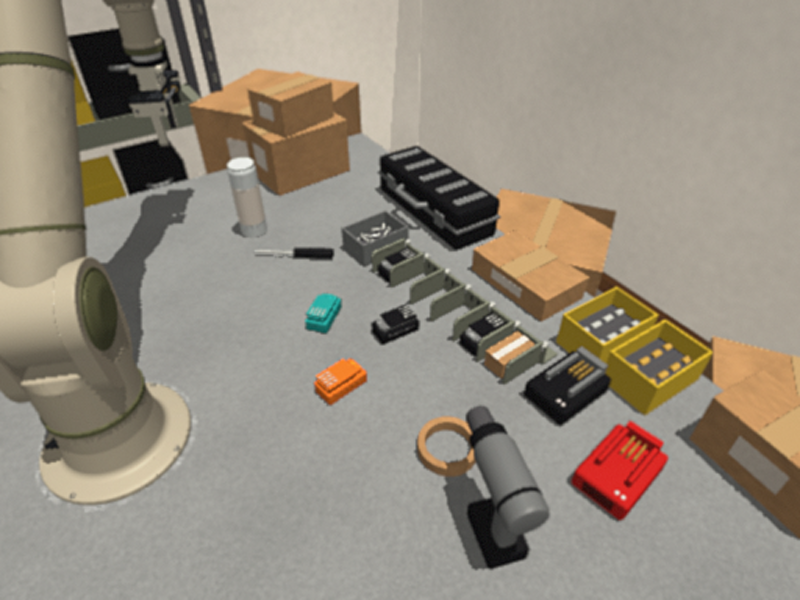

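The charger is the black block at (555,225), next to the rack's right (−y) end. The red one at (637,250) is the look-alike. The third gap from that end is empty, between the plates at columns 445 (plate5) and 407 (plate4). The pack is the black one at (403,312). The turquoise (345,367) and orange (440,396) ones are look-alikes, and the black packs in gaps 2 and 6 are stored. I'll confirm with an enlarged crop.

Run:
```python
from h import *
i=cv2.imread("pics/top0.png")[128:222,182:342]
i=cv2.resize(i,None,fx=5,fy=5,interpolation=cv2.INTER_CUBIC)
cv2.imwrite("pics/crop0.png",i)
```

```text
(no output)
```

View pics/crop0.png

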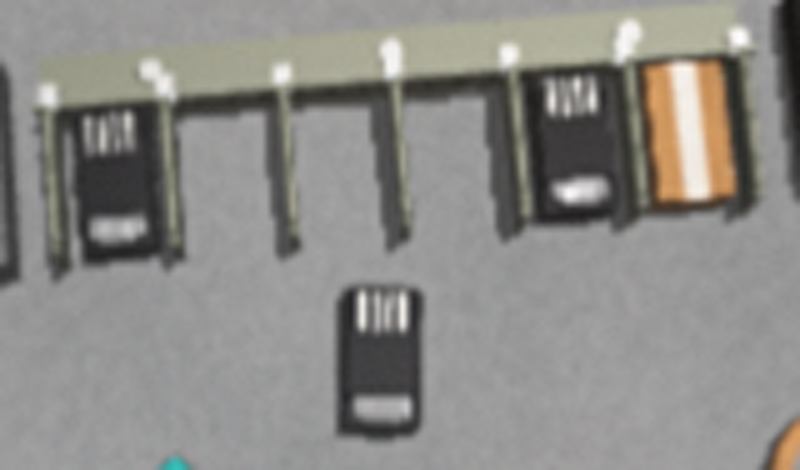

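The crop confirms seven plates. Their front tips run from (58,262) for p1 to (753,195) for p7. Gaps 1 (carton), 2 and 6 (packs) are full, and the gap p5 (523,225) to p4 (405,232) is empty. The black pack lies at about (379,361), close to square with the image.

Run:
```python
from h import *
np.set_printoptions(suppress=True,precision=1)
f=lambda p:np.array(p,float)/5+[182,128]-.4
P=f([(753,192),(640,212),(523,222),(405,230),(290,238),(174,247),(58,258)])
W=ray("top",P,50);print("fronts p7..p1\n",W)
k=np.arange(7)
y=np.polyfit(np.array([-210,-140,-70,0,70,140,210]),W[:,:2],1);print("dir",y, "yaw",np.arctan2(-y[0,0],y[0,1]))
B=f([(48,95),(740,37)]);b=ray("top",B,58);print("top rear bolts",b)
print("pack corners z28",ray("top",f([(340,290),(420,290),(340,434),(420,434)]),28))
g=cv2.cvtColor(cv2.imread("pics/top0.png"),6)
m=(g<85).astype(np.uint8);m[:180]=0;m[218:]=0;m[:,:245]=0;m[:,270:]=0
c=max(cv2.findContours(m,0,1)[0],key=cv2.contourArea);r=cv2.minAreaRect(c);print(r)
bx=cv2.boxPoints(r);w=ray("top",bx,28);print(w,w.mean(0))
print("charger",ray("top",[(555*.64,225*.64)],40),"tape",ray("top",[(550*.64,350*.64)],20),"turq,or",ray("top",[(345*.64,367*.64),(440*.64,396*.64)],30))
```

```text
fronts p7..p1
 [[ 629.1 -253.8   50. ]
 [ 617.3 -185.5   50. ]
 [ 611.7 -115.5   50. ]
 [ 607.4  -45.3   50. ]
 [ 603.2   23.    50. ]
 [ 598.3   91.9   50. ]
 [ 592.4  161.    50. ]]
dir [[ -0.1   1. ]
 [608.5 -46.3]] yaw 0.08077544577907045
top rear bolts [[ 690.1  167.4   58. ]
 [ 722.8 -248.2   58. ]]
pack corners z28 [[575.2  -6.3  28. ]
 [574.9 -54.5  28. ]
 [488.3  -5.7  28. ]
 [487.9 -53.4  28. ]]
((257.5, 200.5), (29.0, 15.0), 90.0)
[[574.   -7.5  28. ]
 [573.7 -52.7  28. ]
 [486.1 -51.6  28. ]
 [486.5  -6.9  28. ]] [530.1 -29.7  28. ]
charger [[ 699.6 -329.7   40. ]] tape [[ 457.1 -313.8   20. ]] turq,or [[427.9  80.   30. ]
 [372.  -99.1  30. ]]
```

>>> {"method": "move_arm", "body": {
  "motion": [
    [-0.5, 0, 0, 0.99],
    [-0.5, 0, 0, 0.99],
    [-0.5, 0, 0, 0.99],
    [-0.5, 0, 0, 0.99],
    [-0.5, 0, 0, 0.99],
    [-0.5, 0, 0, 0.99],
    [-0.5, 0, 0, 0.99],
    [-0.5, 0, 0, 0.99],
    [-0.5, 0, 0, 0.99],
    [-0.5, 0, 0, 0.99],
    [0, 0, 0, 0],
    [0, 0, 0, 0]
  ],
  "jaw": 0
}}

```text
t: 1.1
ee_pos: [403.1, 538.5, 232.6]
orientation: [0.0, 0.676, 0.737, -0.0]
wrist_force: [-1.1, -0.2, 0.5]
grip_width: 0.189
```

```bash
cat >> h.py <<'E'
from scipy.spatial.transform import Rotation as R
TH=0.081;O=np.array([608.5,-46.3]);C=np.array([[np.cos(TH),np.sin(TH)],[-np.sin(TH),np.cos(TH)]])
def rk(p): return C@(np.array(p)[:2]-O)
def st():
    s=get_state();q=R.from_quat(s["orientation"],scalar_first=True).as_matrix()
    print("t",round(s["t"],2),"rack xy",rk(s["ee_pos"]).round(1),"tip z",round(s["ee_pos"][2]-14,1),"tooly yaw-rack deg",round(np.degrees(np.arctan2(q[1,1],q[0,1])-TH),2),"tilt",q[:2,2].round(3),"F rack",(C@s["wrist_force"][:2]).round(2),s["wrist_force"][2].round(2),"jaw",round(float(s["grip_width"]),2),"j",s["joint_pos"].round(2))
E
python3 -c "
from h import *
st()"
```

```text
t 1.1 rack xy [-157.4  599.5] tip z 218.6 tooly yaw-rack deg 0.27 tilt [ 0. -0.] F rack [-1.15 -0.07] 0.47 jaw 0.19 j [-1.2   0.55  0.29  1.74 -0.19  0.88 -0.74]
```

>>> {"method": "move_arm", "body": {
  "motion": [
    [-1, 0.2, 0, 0],
    [-1, 0.2, 0, 0],
    [-1, 0.2, 0, 0],
    [-1, 0.2, 0, 0],
    [-1, 0.2, 0, 0],
    [-1, 0.2, 0, 0],
    [-1, 0.2, 0, 0],
    [-1, 0.2, 0, 0],
    [-1, 0.2, 0, 0],
    [-1, 0.2, 0, 0],
    [-1, 0.2, 0, 0],
    [-1, 0.2, 0, 0]
  ]
}}

```text
t: 2.1
ee_pos: [505.4, 186.0, 232.7]
orientation: [0.0, 0.675, 0.738, 0.0]
wrist_force: [-0.1, 0.2, -0.2]
grip_width: 0.003
```

>>> {"method": "move_arm", "body": {
  "motion": [
    [-1, 0.3, 0, 0],
    [-1, 0.3, 0, 0],
    [-1, 0.3, 0, 0],
    [-1, 0.3, 0, 0],
    [-1, 0.3, 0, 0],
    [-1, 0.3, 0, 0],
    [-1, 0.3, 0, 0],
    [-1, 0.3, 0, 0],
    [-1, 0.3, 0, 0],
    [-1, 0.3, 0, 0],
    [-1, 0.3, 0, 0],
    [-1, 0.3, 0, 0]
  ]
}}

```text
t: 3.1
ee_pos: [643.9, -164.0, 232.4]
orientation: [-0.0, 0.675, 0.738, 0.0]
wrist_force: [0.8, 0.1, 0.5]
grip_width: 0.008
```

```bash
python3 -c "
from h import *
st()"
```

```text
t 3.1 rack xy [  25.8 -120.2] tip z 218.4 tooly yaw-rack deg 0.45 tilt [0.    0.001] F rack [0.78 0.07] 0.5 jaw 0.01 j [-0.03  0.54  0.3   1.76 -0.2   0.87  0.45]
```

>>> {"method": "move_arm", "body": {
  "motion": [
    [-1, 0.4, 0, 0],
    [-1, 0.4, 0.5, 0],
    [-1, 0, 0.7, 0],
    [0, 0, 0.7, 0],
    [0, 0, 0.7, 0],
    [0, 0, 0.7, 0],
    [0, 0, 0.7, 0],
    [0, 0, 0.5, 0],
    [0, 0, 0.3, 0],
    [0, 0, 0, 0]
  ]
}}

```text
t: 3.93
ee_pos: [673.6, -250.1, 86.1]
orientation: [-0.002, 0.676, 0.737, -0.0]
wrist_force: [-0.4, -1.1, 0.2]
grip_width: 0.004
```

```bash
python3 -c "
from h import *
i=read_camera('side');c=i[120:300,200:400];cv2.imwrite('pics/s1.png',cv2.resize(c,None,fx=3,fy=3,interpolation=2));j=read_camera('wrist');cv2.imwrite('pics/w1.png',np.hstack([cv2.resize(c,(427,384),interpolation=2),j[:,140:500]]))
st();print(proj('side',[list(get_state()['ee_pos']-[0,0,14])]))"
```

```text
t 4.03 rack xy [  49.1 -209.6] tip z 74.8 tooly yaw-rack deg 0.23 tilt [0. 0.] F rack [ 0.41 -0.27] 1.11 jaw 0.0 j [ 0.13  0.76  0.24  1.73 -0.26  0.69  0.6 ]
[[336.26980555 219.57454219]]
```

View pics/w1.png

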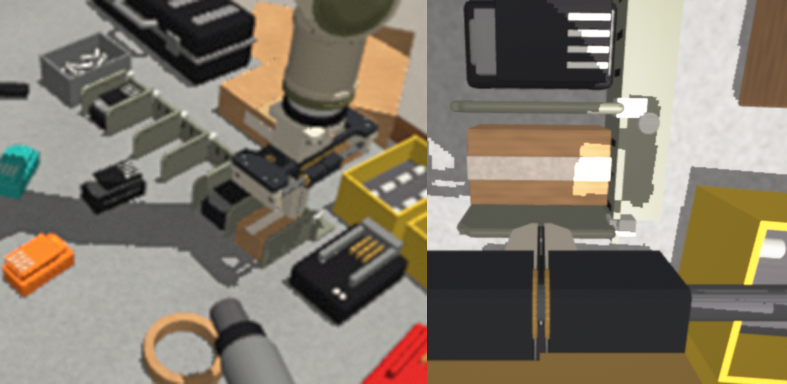

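Wrist/side view: the shut fingertips are right above plate7, next to the carton, with plate6 at (450,106). I'll lower gently.

>>> {"method": "move_arm", "body": {
  "motion": [
    [0, 0, 0.3, 0],
    [0, 0, 0.2, 0],
    [0, 0, 0.03, 0],
    [0, 0, 0, 0],
    [0, 0, 0, 0]
  ]
}}

```text
t: 4.45
ee_pos: [673.8, -251.5, 72.9]
orientation: [0.0, 0.677, 0.736, 0.0]
wrist_force: [1.0, 0.7, -0.0]
grip_width: 0.005
```

>>> {"method": "move_arm", "body": {
  "motion": [
    [0, 0, 0.04, 0],
    [0, 0, 0, 0],
    [0, 0, 0, 0]
  ]
}}

```text
t: 4.7
ee_pos: [674.0, -251.6, 72.3]
orientation: [0.0, 0.677, 0.736, 0.0]
wrist_force: [-1.0, 0.2, 4.4]
grip_width: 0.006
```

>>> {"method": "move_arm", "body": {
  "motion": [
    [0, 0, -0.2, 0],
    [0.6, 0, 0, 0],
    [0.6, 0, 0, 0],
    [0.6, 0, 0, 0],
    [0.56, 0, 0, 0],
    [0, 0, 0, 0],
    [0, 0, 0.14, 0],
    [0, 0, 0.03, 0],
    [0, 0, 0, 0],
    [0, 0, 0, 0]
  ]
}}

```text
t: 5.53
ee_pos: [667.8, -182.2, 72.4]
orientation: [0.0, 0.678, 0.735, -0.0]
wrist_force: [0.6, 0.7, 0.9]
grip_width: 0.005
```

>>> {"method": "move_arm", "body": {
  "motion": [
    [0, 0, 0.03, 0],
    [0, 0, 0, 0],
    [0, 0, 0, 0]
  ]
}}

```text
t: 5.78
ee_pos: [667.9, -182.2, 72.1]
orientation: [0.0, 0.677, 0.736, -0.0]
wrist_force: [-1.6, 0.8, 6.3]
grip_width: 0.004
```

>>> {"method": "move_arm", "body": {
  "motion": [
    [0, 0, -0.2, 0],
    [0.6, 0, 0, 0],
    [0.6, 0, 0, 0],
    [0.6, 0, 0, 0],
    [0.55, 0, 0, 0],
    [0, 0, 0, 0],
    [0, 0, 0.14, 0],
    [0, 0, 0.03, 0],
    [0, 0, 0, 0],
    [0, 0, 0, 0]
  ]
}}

```text
t: 6.62
ee_pos: [662.0, -112.1, 72.4]
orientation: [0.0, 0.678, 0.735, -0.0]
wrist_force: [0.3, -0.0, 0.7]
grip_width: 0.005
```

>>> {"method": "move_arm", "body": {
  "motion": [
    [0, 0, 0.03, 0],
    [0, 0, 0, 0],
    [0, 0, 0, 0]
  ]
}}

```text
t: 6.87
ee_pos: [662.1, -112.0, 72.1]
orientation: [0.0, 0.678, 0.736, -0.0]
wrist_force: [-1.1, -0.9, 6.1]
grip_width: 0.004
```

All three plates were touched in order, with about 4 to 6 N on each. Now I'll lift and look at the pack and the gap from near.

>>> {"method": "move_arm", "body": {
  "motion": [
    [0, 0, -0.3, 0],
    [0, 0, -1, 0],
    [0, 0, -1, 0],
    [0, -0.6, -1, 0],
    [0, -0.8, -0.7, 0],
    [0, -0.8, 0, 0],
    [0, -0.5, 0, 0],
    [0, 0, 0, 0],
    [0, 0, 0, 0]
  ]
}}

```text
t: 7.62
ee_pos: [581.2, -117.9, 192.3]
orientation: [0.0, 0.677, 0.736, 0.0]
wrist_force: [-0.1, 0.3, 0.4]
grip_width: 0.003
```

```bash
python3 -c "
from h import *
import pickle
m=camera_model('wrist');j=read_camera('wrist');pickle.dump(m,open('w2.pkl','wb'));cv2.imwrite('pics/w2.png',j)
st()"
```

```text
t 7.67 rack xy [-32.1 -69. ] tip z 178.1 tooly yaw-rack deg 0.12 tilt [ 0.001 -0.   ] F rack [ 0.55 -0.37] -0.73 jaw 0.01 j [-0.11  0.51  0.32  1.96 -0.24  0.71  0.43]
```

View pics/w2.png

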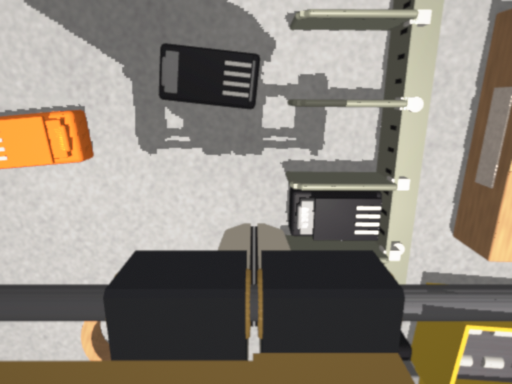

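View: gap 3 lies between p5 (tip 290,186) and p4 (290,102). The pack is at (210,75), turned a few degrees from the rack's axis.

```bash
python3 -c "
from h import *
import pickle
np.set_printoptions(suppress=True,precision=1)
m=pickle.load(open('w2.pkl','rb'))
f=lambda p,z:(ray('wrist',p,z,m)[:,:2]-O)@C.T
print('plates',f([(291,186),(290,103),(296,14)],56).tolist(),'rear',f([(385,186),(395,103),(405,16)],58).tolist())
print('stop face top',f([(378,190),(387,100),(393,20)],46).tolist())
c=f([(163,43),(261,53),(256,108),(160,98)],28);print('pack',c,c.mean(0),np.degrees(np.arctan2(*(c[1]-c[0]+c[2]-c[3])[::-1])))
"
```

```text
plates [[-0.032410294556808064, -72.6164198823445], [-3.048461775579036, -2.4355290041233917], [-0.46934747115848524, 63.86261769575958]] rear [[81.19222428659299, -71.90130640700212], [82.17357409555257, -2.187039102459707], [82.68163182151689, 62.26143200161323]]
stop face top [[80.03013144587273, -78.72239887783203], [79.97123211892806, 0.10570679075563796], [78.29982043758316, 61.87988359290584]]
pack [[-110.9   46.9]
 [ -26.5   39.1]
 [ -30.6   -7.3]
 [-116.6    1.2]] [-71.2  20. ] -5.433435875524405
```

>>> {"method": "move_arm", "body": {
  "motion": [
    [0.8, -0.35, 0, 0],
    [0.8, -0.35, 0, 0],
    [0.8, -0.35, 0, 0],
    [0.8, -0.32, 0, 0],
    [0.8, 0, 0, 0],
    [0.8, 0, 0, 0],
    [0, 0, 0.8, 0],
    [0, 0, 0.9, 0],
    [0, 0, 0.9, 0],
    [0, 0, 0.9, 0],
    [0, 0, 0.9, 0],
    [0, 0, 0.5, 0]
  ]
}}

```text
t: 8.67
ee_pos: [528.8, 23.1, 41.4]
orientation: [-0.001, 0.677, 0.736, -0.001]
wrist_force: [0.5, -0.1, -0.7]
grip_width: 0.006
```

>>> {"method": "move_arm", "body": {
  "motion": [
    [0, 0, 0.4, 0],
    [0, 0, 0.3, 0],
    [0, 0, 0, 0]
  ]
}}

```text
t: 8.92
ee_pos: [528.6, 22.7, 21.5]
orientation: [-0.001, 0.677, 0.736, -0.001]
wrist_force: [0.8, 0.5, 0.4]
grip_width: 0.005
```

```bash
python3 -c "
from h import *
st()"
```

```text
t 8.92 rack xy [-74.1  75.3] tip z 7.5 tooly yaw-rack deg 0.13 tilt [-0.002 -0.   ] F rack [0.79 0.4 ] 0.36 jaw 0.0 j [-0.24  0.71  0.14  2.2  -0.37  0.25  0.3 ]
```

>>> {"method": "move_arm", "body": {
  "motion": [
    [-0.4, 0, 0, 0],
    [-0.2, 0, 0, 0],
    [-0.2, 0, 0, 0],
    [-0.2, 0, 0, 0],
    [-0.2, 0, 0, 0],
    [-0.2, 0, 0, 0],
    [-0.2, 0, 0, 0],
    [-0.2, 0, 0, 0],
    [-0.2, 0, 0, 0],
    [-0.2, 0, 0, 0],
    [-0.2, 0, 0, 0],
    [-0.2, 0, 0, 0]
  ]
}}

```text
t: 9.92
ee_pos: [534.9, -55.7, 23.5]
orientation: [-0.0, 0.677, 0.736, -0.0]
wrist_force: [-0.3, 4.1, 2.6]
grip_width: 0.006
```

>>> {"method": "move_arm", "body": {
  "motion": [
    [-0.08, 0, 0, 0],
    [0, 0, 0, 0],
    [0, 0, 0, 0]
  ]
}}

```text
t: 10.17
ee_pos: [535.0, -58.3, 23.4]
orientation: [0.0, 0.677, 0.736, -0.0]
wrist_force: [0.4, 0.9, -0.2]
grip_width: 0.005
```

```bash
python3 -c "
from h import *
st()
i=read_camera('top');cv2.imwrite('pics/t3.png',cv2.resize(i[128:222,182:342],None,fx=5,fy=5,interpolation=2))"
```

```text
t 10.17 rack xy [-74.2  -6. ] tip z 9.4 tooly yaw-rack deg 0.07 tilt [ 0.    -0.001] F rack [0.43 0.83] -0.16 jaw 0.01 j [-0.08  0.71  0.13  2.18 -0.32  0.27  0.4 ]
```

View pics/t3.png

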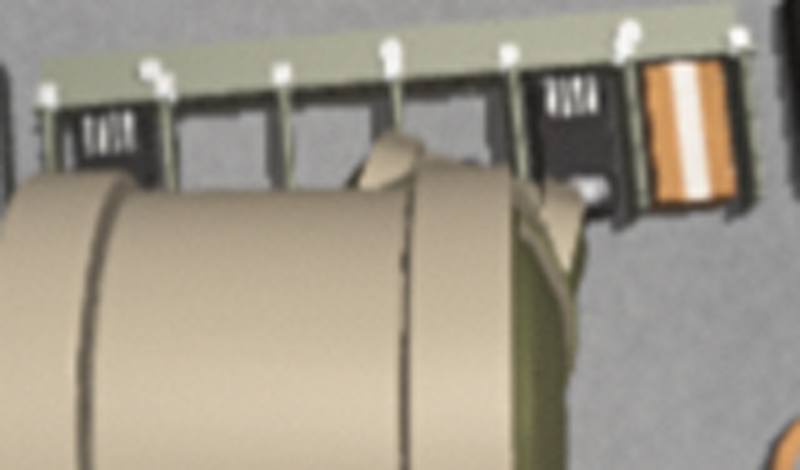

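>>> {"method": "move_arm", "body": {
  "motion": [
    [0.4, 0, 0, 0],
    [0.3, 0, 0, 0],
    [0, 0, -0.9, 0],
    [0, 0, -0.9, 0],
    [0, 0, -0.9, 0],
    [0, 0, -0.9, 0],
    [-0.6, -0.8, 0, 0],
    [-0.6, -0.8, 0, 0],
    [-0.5, -0.9, 0, 0],
    [0, 0, 0, 1],
    [0, 0, 0, 1],
    [0, 0, 0, 1]
  ]
}}

```text
t: 11.22
ee_pos: [462.4, -92.8, 131.7]
orientation: [-0.0, 0.785, 0.619, 0.0]
wrist_force: [0.5, 0.4, 0.0]
grip_width: 0.008
```

>>> {"method": "move_arm", "body": {
  "motion": [
    [0, 0, 0, 1],
    [0, 0, 0, 1],
    [0, 0, 0, 1],
    [0, 0, 0, 1],
    [0, 0, 0, 1],
    [0, 0, 0, 1],
    [0, 0, 0, 1],
    [0, 0, 0, 1],
    [0, 0, 0, 1],
    [0, 0, 0, 1],
    [0, 0, 0, 1],
    [0, 0, 0, 1]
  ]
}}

```text
t: 12.22
ee_pos: [462.8, -92.1, 131.5]
orientation: [-0.0, 0.999, 0.04, 0.0]
wrist_force: [0.7, -0.1, -0.5]
grip_width: 0.007
```

>>> {"method": "move_arm", "body": {
  "motion": [
    [0, 0, 0, 0],
    [0, 0, 0, 0]
  ]
}}

```text
t: 12.38
ee_pos: [462.8, -92.5, 131.4]
orientation: [0.0, 0.999, 0.044, -0.0]
wrist_force: [0.6, -0.1, -0.4]
grip_width: 0.005
```

```bash
python3 -c "
from h import *
import pickle
m=camera_model('wrist');j=read_camera('wrist');pickle.dump(m,open('w3.pkl','wb'));cv2.imwrite('pics/w3.png',j)
st()"
```

```text
t 12.43 rack xy [-149.   -34.5] tip z 117.4 tooly yaw-rack deg -89.59 tilt [-0.  0.] F rack [-1.16 -0.68] -0.93 jaw 0.0 j [-0.39  0.56  0.68  2.29 -0.74  0.52 -0.6 ]
```

View pics/w3.png

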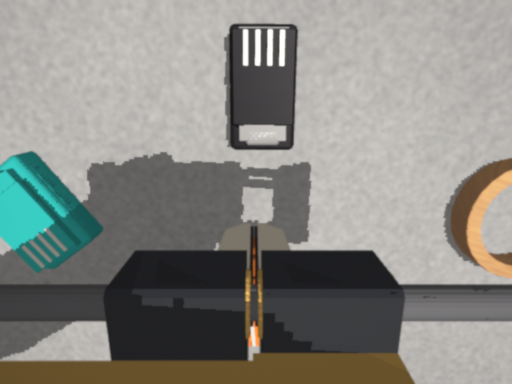

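The view shows only the pack, at (230..297, 25..149), and it is nearly square with the tool. The rack is out of view.

```bash
python3 -c "
from h import *
import pickle
np.set_printoptions(suppress=True,precision=1)
m=pickle.load(open('w3.pkl','rb'))
f=lambda p,z:(ray('wrist',p,z,m)[:,:2]-O)@C.T
c=f([(230,28),(297,28),(294,147),(231,147)],28);print('pack',c,c.mean(0),np.degrees(np.arctan2(*(c[0]-c[3]+c[1]-c[2])[::-1])))
"
```

```text
pack [[ -31.1  -18. ]
 [ -30.7  -64.1]
 [-112.6  -65.3]
 [-113.   -18. ]] [-71.9 -41.4] 0.4051067878146743
```

>>> {"method": "move_arm", "body": {
  "motion": [
    [0, 0.13, 0.6, 0],
    [0, 0, 0.8, 0],
    [0, 0, 0.8, 0],
    [0, 0, 0.8, 0],
    [0, 0, 0.4, 0],
    [0, 0, 0.2, 0],
    [0, 0, 0, 0],
    [0.3, 0, 0, 0],
    [0.2, 0, 0, 0],
    [0.2, 0, 0, 0],
    [0.2, 0, 0, 0],
    [0.2, 0, 0, 0]
  ]
}}

```text
t: 13.43
ee_pos: [495.8, -94.4, 23.9]
orientation: [-0.0, 0.999, 0.042, -0.0]
wrist_force: [-3.1, 0.1, 2.9]
grip_width: 0.004
```

>>> {"method": "move_arm", "body": {
  "motion": [
    [0.2, 0, 0, 0],
    [0.2, 0, 0, 0],
    [0.2, 0, 0, 0],
    [0, 0, 0, 0]
  ]
}}

```text
t: 13.77
ee_pos: [515.7, -93.0, 23.5]
orientation: [0.0, 0.999, 0.042, 0.001]
wrist_force: [-0.7, 0.3, -0.3]
grip_width: 0.01
```

```bash
python3 -c "
from h import *
import pickle
m=camera_model('wrist');j=read_camera('wrist');pickle.dump(m,open('w4.pkl','wb'))
i=read_camera('side');cv2.imwrite('pics/w4.png',np.hstack([cv2.resize(i[150:260,220:360],(489,384),interpolation=2),j[:260,100:400][:, :]. copy() if 0 else cv2.resize(j[:,110:410],(300,384))]))
st()"
```

```text
t 13.87 rack xy [-97.1 -39.2] tip z 9.5 tooly yaw-rack deg -89.83 tilt [ 0.001 -0.   ] F rack [ 0.14 -1.48] -1.05 jaw 0.01 j [-0.2   0.75  0.41  2.22 -0.93  0.34 -0.48]
```

View pics/w4.png

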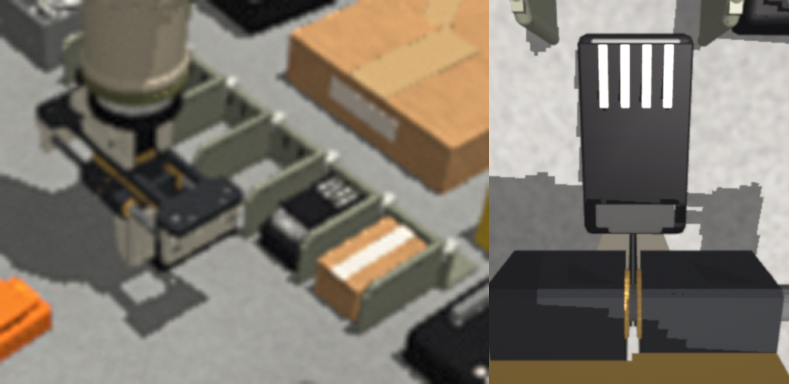

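The wrist view shows the pack's front corners at (579,38)/(691,38) between the plate feet at about (553,42) and (698,45). It sits somewhat right of the gap's middle. I'll measure the offset.

```bash
python3 -c "
from h import *
import pickle
np.set_printoptions(suppress=True,precision=1)
m=pickle.load(open('w4.pkl','rb'))
f=lambda p,z:(ray('wrist',np.array(p)-[379,0],z,m)[:,:2]-O)@C.T
print('pack',f([(580,42),(691,42),(686,230),(583,230)],28))
print('feet',f([(553,44),(697,47)],0))
print('feet hi',f([(548,38),(703,42)],8))
"
python3 -c "
import cv2
i=cv2.imread('pics/w4.png')[0:110,489:789];cv2.imwrite('pics/w4c.png',cv2.resize(i,None,fx=2.6,fy=2.6,interpolation=2))"
```

```text
pack [[ -3.2 -18.5]
 [ -3.  -63.1]
 [-83.7 -64.7]
 [-83.9 -17.1]]
feet [[ -0.   -1.6]
 [ -1.  -70.5]]
feet hi [[  1.4  -1.2]
 [  0.  -71.7]]
```

View pics/w4c.png

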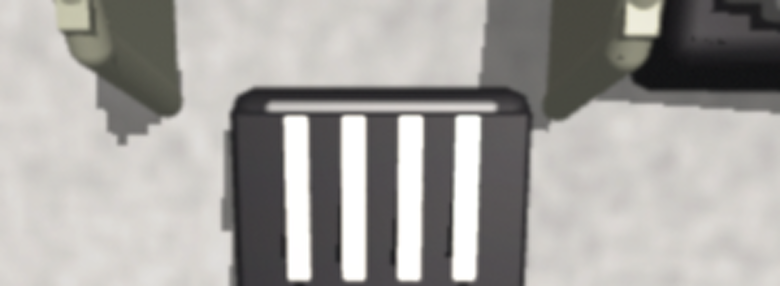

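The pack is about 3 mm right of the gap's centre with about 5 mm clearance on that side. I'll push on with a slight left drift.

>>> {"method": "move_arm", "body": {
  "motion": [
    [0.2, -0.02, 0, 0],
    [0.2, -0.02, 0, 0],
    [0.2, -0.02, 0, 0],
    [0.2, -0.02, 0, 0],
    [0.2, -0.02, 0, 0],
    [0.2, 0, 0, 0],
    [0.2, 0, 0, 0],
    [0.2, 0, 0, 0],
    [0.2, 0, 0, 0],
    [0.2, 0, 0, 0],
    [0.2, 0, 0, 0],
    [0.2, 0, 0, 0]
  ]
}}

```text
t: 14.87
ee_pos: [586.0, -84.2, 23.6]
orientation: [-0.0, 0.999, 0.042, -0.0]
wrist_force: [-3.3, -0.9, 1.2]
grip_width: 0.003
```

>>> {"method": "move_arm", "body": {
  "motion": [
    [0.2, 0, 0, 0],
    [0.1, 0, 0, 0],
    [0, 0, 0, 0]
  ]
}}

```text
t: 15.12
ee_pos: [595.7, -83.4, 23.5]
orientation: [0.0, 0.999, 0.042, 0.001]
wrist_force: [-0.0, 0.1, -0.6]
grip_width: 0.007
```

```bash
python3 -c "
from h import *
st()"
```

```text
t 15.12 rack xy [-15.7 -36. ] tip z 9.5 tooly yaw-rack deg -89.84 tilt [ 0.001 -0.   ] F rack [-0.03  0.11] -0.59 jaw 0.01 j [-0.29  0.82  0.52  2.05 -0.86  0.5  -0.61]
```

>>> {"method": "move_arm", "body": {
  "motion": [
    [0.15, 0, 0, 0],
    [0.15, 0, 0, 0],
    [0.07, 0, 0, 0],
    [0, 0, 0, 0]
  ]
}}

```text
t: 15.45
ee_pos: [606.4, -82.6, 23.5]
orientation: [0.0, 0.999, 0.042, 0.0]
wrist_force: [0.5, 0.2, -0.5]
grip_width: 0.008
```

>>> {"method": "move_arm", "body": {
  "motion": [
    [0.05, 0, 0, 0],
    [0, 0, 0, 0]
  ]
}}

```text
t: 15.62
ee_pos: [607.1, -82.5, 23.6]
orientation: [0.0, 0.999, 0.042, 0.0]
wrist_force: [-1.0, -0.1, 0.2]
grip_width: 0.005
```

>>> {"method": "move_arm", "body": {
  "motion": [
    [0.04, 0, 0, 0],
    [0, 0, 0, 0]
  ]
}}

```text
t: 15.78
ee_pos: [607.2, -82.5, 23.5]
orientation: [-0.0, 0.999, 0.041, -0.001]
wrist_force: [-3.5, -0.4, 3.0]
grip_width: 0.005
```

>>> {"method": "move_arm", "body": {
  "motion": [
    [0.04, 0, 0, 0],
    [0, 0, 0, 0]
  ]
}}

```text
t: 15.95
ee_pos: [607.3, -82.5, 23.5]
orientation: [-0.0, 0.999, 0.041, -0.002]
wrist_force: [-8.3, -0.1, 7.5]
grip_width: 0.004
```

>>> {"method": "move_arm", "body": {
  "motion": [
    [0.04, 0, 0, 0],
    [0, 0, 0, 0],
    [0, 0, 0, 0]
  ]
}}

```text
t: 16.2
ee_pos: [607.4, -82.5, 23.5]
orientation: [-0.001, 0.999, 0.041, -0.002]
wrist_force: [-12.4, -0.3, 9.0]
grip_width: 0.005
```

It is firmly against the stop at 12 N. I'll back off straight, lift and check.

>>> {"method": "move_arm", "body": {
  "motion": [
    [-0.2, 0, 0, 0],
    [-0.5, 0, 0, 0],
    [-0.7, 0, 0, 0],
    [0, 0, -0.8, 0],
    [0, 0, -1, 0],
    [0, 0, -1, 0],
    [0, 0, -1, 0],
    [-0.6, 0, -0.8, 0],
    [-0.6, 0, -0.5, 0],
    [0, 0, 0, 0],
    [0, 0, 0, 0]
  ]
}}

```text
t: 17.12
ee_pos: [533.4, -88.4, 177.4]
orientation: [-0.0, 0.999, 0.042, 0.001]
wrist_force: [1.6, 0.5, -0.5]
grip_width: 0.006
```

```bash
python3 -c "
from h import *
import pickle
m=camera_model('wrist');j=read_camera('wrist');pickle.dump(m,open('w5.pkl','wb'));cv2.imwrite('pics/w5.png',cv2.resize(j[:250],(800,391),interpolation=2))
i=read_camera('top');cv2.imwrite('pics/t5.png',cv2.resize(i[128:222,182:342],None,fx=5,fy=5,interpolation=2))
a=cv2.imread('pics/top0.png').astype(int);d=(abs(a-i).max(2)>60);print(d.sum())
st()"
```

```text
13630
t 17.22 rack xy [-77.9 -35.7] tip z 162.2 tooly yaw-rack deg -89.81 tilt [0.001 0.   ] F rack [-0.61 -0.45] -0.82 jaw 0.0 j [-0.46  0.57  0.78  2.11 -0.63  0.71 -0.75]
```

View pics/w5.png

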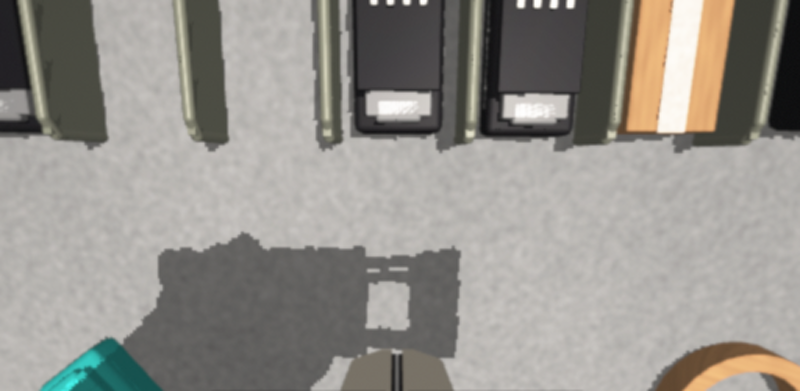

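The pack is in gap 3, its near end (398,132) level with the stored pack beside it (528,134), square, about centred between the plates (tops at columns 325 and 468). The carton and plates are in line, and the arm is clear. Handing in.

```bash
python3 -c "
from h import *
st();print(sign_off())"
```

```text
t 17.22 rack xy [-77.9 -35.7] tip z 162.2 tooly yaw-rack deg -89.81 tilt [0.001 0.   ] F rack [-0.61 -0.45] -0.82 jaw 0.0 j [-0.46  0.57  0.78  2.11 -0.63  0.71 -0.75]
the job is handed in; nothing more can be done
None
```

The loose battery pack is home in the third gap from the charger, and I handed the job in at about 17 s; sign-off gives no verdict.

- **Counting:** the charger stands at the −y end. The shut fingertips touched the tops of plates 7, 6 and 5 in turn with about 4 to 6 N each. I hopped between plates with a 6 mm lift instead of sliding along them without a break.
- **Pushing:** I slid the pack sideways about 57 mm, which also squared it up, then pushed it straight into the gap until it stopped firmly at about 12 N. I never gripped or lifted it.
- **Last check:** the wrist picture shows the pack square in the gap, about centred. Its near end is level with the stored pack next to it. The plates, carton and stored packs in view look undisturbed, and the arm hangs clear with the tips 162 mm up.
- **Disagreements:** the finger stopped about 3 mm short of the position expected from the overhead camera, roughly within calibration error. The overhead and wrist views disagreed by 2 to 3 mm sideways. I did not check the drill, can and screwdriver with a last picture, but the arm touched nothing near them.

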